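# Leave the kiln door ajar at the vent flag

### The arm

A 6-joint arm with a two-finger parallel gripper is mounted at the origin on the work surface. World frame = base frame: x ahead of the robot, y to its left, z up, the work surface at z = 0. Lengths are in m, angles in degrees, forces in N, time in s.
With the tool pointing down it reaches from about 0.4 to 0.825 m from the base axis. Payload 7 kg.
Tool frame: the origin (TCP) lies midway between the tips of the shut fingers; the grasp point (between the pads) lies 19 mm behind it (r.grip_depth is the distance from the TCP to the grasp point, in m); z points along the fingers, y is the line along which they close (so a half turn about z gives the same grasp; the last joint's range is limited). The gripper opens to 88 mm and grips with 3 to 60 N. Pads are 19 mm wide; open, the fingers measure 130 mm over their backs; the gripper's body (78 mm by 193 mm) begins 47 mm behind the grasp point.
Start: joints at [-55.17, 20.546, 0.682, 0, -70.136, -16.507], TCP at [0.212, -0.641, 0.227] pointing down, gripper open.
Joint ranges: [-176.03, 176.03], [-82.01, 121.73], [-58.28, 71.71], [-173.87, 95.51], [-174.79, -0.11], [-173.66, 173.66]. Speed limits (degrees/s): [136.94, 136.94, 172.46, 180, 180, 180].

### API

Orientations are given as [roll, pitch, yaw] about the fixed x, y, z axes, in that order (R = Rz(yaw) Ry(pitch) Rx(roll)).
In Python, from plant import r, capture, close_job, search_frame, outline_of gives the robot as it stands.
- The arm moves only by the shell command python3 -m creep 'ROWS' [FORCE]. ROWS is JSON, a list of rows, each a list of 7 numbers: the finger opening in mm, from 0 to 87.6, then the shift along the world's x, y, z in units of 25 mm (1.0 is 25 mm), then the turn, a rotation vector about the world's x, y, z in degrees. In form: [[hand, x, y, z, ax, ay, az], ...]. A call has 1 to 8 rows; each row shifts and turns the commanded pose from where the row before left it; what a row does not reach is not made up. A row lasts 1/12 s, in which the tool goes at most 41.7 mm and 7.16 degrees, less where a joint would pass 70% of its speed; a pose out of reach is approached as far as the arm can. A call is refused whole if a number of a shift passes 1 or a number of a turn 7.16, either way. A call with a gripper value outside its range is refused whole. The fingers move at their own pace and stop on an object; FORCE is the grip in N (left out, the last holds). Time passes only in rows, so rows that do not move let the fingers close. It gives the time, the measured TCP pose, the force, the opening and the grip force at its end, in the units of the state.
- r.get_state(): the state, without advancing time (a new reading comes with each control period).
- capture(name): name is "side" or "top" or "wrist"; returns a dict with "frame" (384x512x3 uint8, red, green, blue), "K" (3x3 intrinsics, pixels), "origin" and "rotation" of the camera in the world. Camera axes: x right, y down, z forward; pixel columns grow to the right and rows downward; lengths in m; the calibration is good to about 2 mm. A picture is of the moment at which its call begins. There is no depth.
- close_job(): hands the job in; it is judged then, once.
Trained networks look in a picture, given as the dict that the camera call returned (one of the last four; its "shot" number tells which), for a name from the list of things; names that differ only in an ending like _2 or _b are one class to them, and where a whole thing is asked for, a point or a joint stands for the part that bears it (a point fixed in the world has none). Each returns a list of dicts, best first, with "conf" (0 to 1); they miss things now and then, are a little off and sometimes report something else, mostly with a low value. They report only what shows in the picture. A call takes as long as a camera call.
- search_frame(picture, target): "bbox" ([left, top, right, bottom] in pixels, round what is visible of it).
- outline_of(picture, target): "region" (384x512 bool, what is visible of it) and "bbox" ([left, top, right, bottom] in pixels, round what is visible of it).
The state is a dict: "time_s": time; "joints": joint angles; "qd": joint speeds; "joint_torque": joint torques, N m; "tcp_pos": TCP position; "eef_rot": TCP orientation; "contact_force": force on the tool from outside, world axes, zero at the start; "moment": the same for the moment, N m; "gripper_width": finger opening in m; "gripper_force": force on a finger pad.
Only numpy, scipy, OpenCV 4.12 (cv2) and the standard library are available. Lean on these libraries where they do the work, as an engineer would, in place of code of your own. Each camera call takes 0.05 s, during which the arm holds its last target. There are 200 camera calls.

### The job

The cold bench kiln has just been relined and has to air: swing its thick, heavy, free-running door from wide open to the yellow vent flag and bring it to rest with its free edge in line with the flag post. Push gently and only on the sprung pads that cover its two faces, never on the soft white seal on its top and end, never let it slam shut or fly back open, and leave the flag, vase, bottle, jar and wooden block where they are. Then take the hand away and see that the door stays at the flag on its own, untouched and still, for a good five seconds before finishing.

Things in the scene. Friction and masses are not known exactly. Their poses are not given: they have to be found in the camera images.
- kiln: Bench kiln, fixed, steel, pale lining: 360 deep (x), 440 wide (y), 210 high. Origin: foot of the vertical door hinge axis, on the bench (z = 0). Its front plane is its x = 0 and faces its -x; it spans its x 0 to 360, y -410 to +30 mm. Place and yaw on the bench differ.
- kiln_door (a joint): Door angle about the vertical hinge axis, rad: 0 closed, grows as it opens (clockwise from above, to the kiln's -x side), hard stops at 0 and 2.1. At rest at 1.5 to 1.7 at the start. Mass 7 kg (differs up to 30 percent), inertia about the hinge 0.37 kg m2, damping 0.015 N m s/rad, dry friction 0.0005 N m: let go, it coasts on with a time constant of about 25 s.
- door_edge (a point): Middle of the door's free end face, 110 mm above the bench. Door frame: origin on the hinge axis at the bench, turned from the kiln's by minus the door angle about z; this point: x -70, y -366 mm. The door with its pads is too thick to grip and has no handle: it fills its x -140 to 0, y -366 to -20 mm, z 25 to 195 mm. Keep it below 0.8 rad/s.
- outer_pad (a joint): Press-in of the sprung blue hand guard, a pad 320 wide, 40 thick, over the door's whole outer face: 0 out, up to 0.035 m pressed in towards the inner side. Spring 30 N/m, no preload, mass 0.15 kg, springs back with little loss. Push it to close the door.
- pad_outer (a point): Point on the blue guard's outer surface, 250 mm from the hinge along the door, 170 mm above the bench (door frame x -140, y -250 mm with the pad out; moves with the pad). Keep finger pushes below 20 N.
- inner_pad (a joint): Press-in of the sprung copper plug, a like pad (320 wide, 40 thick, 30 N/m, 0.15 kg) over the door's whole inner face: 0 out, up to 0.035 m pressed in. Push it to brake or reopen the door: it throws back a door that runs into something standing still.
- pad_inner (a point): Point on the copper plug's surface, 250 mm from the hinge, 170 mm above the bench (door frame x 0, y -250 mm with the pad out; moves with the pad). With the pad out this surface holds the hinge axis; at door angle 0 it lies on the kiln's front.
- door_seal (a point): Soft white fibre seal, 6 mm thick, on the tops of door and pads (from 195 to 201 mm above the bench) and on their free ends, set back 6 mm from the pads' pushing surfaces. Not to be pressed or rubbed. This point: middle of the door's top.
- vent_flag (a joint): Angle of the vent flag about the same hinge axis, rad, measured like the door's: door and flag are in line when both read the same. 0.6 to 0.85; stiff, not to be moved. A flat strip under the door, which swings freely over it, ends in an upright yellow post 18 mm thick, 154 mm high with its ball, 412 mm along the strip, 46 mm beyond the door's free end.
- flag_line (a point): Where door_edge lies when the door is exactly in line with the flag (axes turn with the flag; a door swung away from the flag shows along its x).
- vase: Green glass vase, 90 across, 150 high, origin under its centre. Leave alone.
- bottle: Orange plastic bottle, 66 across, 190 high, origin under its centre. Leave alone.
- frit_jar: Amber jar, 72 across, 90 high, origin under its centre. Leave alone.
- wood_block: Dark wooden block 120 x 70 x 60, origin under its centre. Leave alone.

How it is judged (in metres and radians):
On the way:
1. the door stands in line with the flag, still and untouched, for five seconds (x of door_edge in the frame of flag_line between -0.036 and 0.036 m and velocity of joint kiln_door between -0.02 and 0.02 rad/s and contact force between each of the arm, the fingers and kiln below 0.1 N), for 5 s.
At the end, for the whole second after the job is handed in: The door's free edge is within 36 mm (0.1 rad) of the line of the vent flag, turning slower than 0.02 rad/s, released, after it has stood so untouched for 5 s (x of door_edge in the frame of flag_line between -0.036 and 0.036 m and velocity of joint kiln_door between -0.02 and 0.02 rad/s).
It fails at once if the door is shut (below 0.2 rad), flies to its open stop (above 2.0 rad) or swings faster than 0.9 rad/s (value of joint kiln_door below 0.2 rad or value of joint kiln_door above 2 rad or velocity of joint kiln_door above 0.9 rad/s or velocity of joint kiln_door below -0.9 rad/s).
It fails at once if the fingers push the kiln or its door with more than 25 N (contact force between the fingers and kiln above 25 N).
It fails at once if the soft seal is pressed (over 3 N) (contact force between any of the fingers, the arm and kiln_door_c1 above 3 N or contact force between any of the fingers, the arm and kiln_door_c2 above 3 N or contact force between any of the fingers, the arm and outer_pad_c1 above 3 N or contact force between any of the fingers, the arm and outer_pad_c2 above 3 N or contact force between any of the fingers, the arm and inner_pad_c1 above 3 N or contact force between any of the fingers, the arm and inner_pad_c2 above 3 N).
It fails at once if the vent flag is moved by more than 10 mm or another thing on the bench by more than 30 mm (distance of any of vase, bottle, frit_jar, wood_block from where it was at the start of the episode above 0.03 m or distance of flag_line from where it was at the start of the episode above 0.01 m).
It also fails if it takes over 54 s, if anything falls off the work surface, if the arm or the gripper's body presses on something with over 40 N, if the wrist force passes 120 N, or if a joint passes its speed limit or range.

## Working session

There is one attempt and no reset: what is moved stays moved. The work goes in short steps, Python scripts to look and compute and a shell command to move; the robot and the scene stay as the last step left them, time stands still between calls to the robot, and variables do not carry over. Pictures are saved under pics/ and viewed, at most 10 in all, crops included, and the job is handed in when it is done.

```bash
ls; mkdir -p pics
python3 - <<'E'
from plant import *
import cv2, numpy as np
a=[capture(n) for n in("side","top")]
cv2.imwrite("pics/st.png",cv2.resize(np.hstack([p["frame"][:,:,::-1] for p in a]),(800,300)))
cv2.imwrite("pics/top.png",cv2.resize(a[1]["frame"][:,:,::-1],(800,600)))
for p in a:
  print(p["K"].tolist(),np.round(p["origin"],4),np.round(p["rotation"],4).tolist())
  for t in("kiln","kiln_door","outer_pad","inner_pad","vent_flag","vase","bottle","frit_jar","wood_block"):
    print(t,[(np.round(d["bbox"]).tolist(),round(d["conf"],2)) for d in search_frame(p,t)[:2]])
print(r.get_state())
E
```

```text
pics
[[485.7061722821014, 0.0, 244.5602715777892], [0.0, 485.7061722821014, 200.3707868020378], [0.0, 0.0, 1.0]] [1.0541 0.2039 1.6139] [-160.9576, -0.1385, 115.4006]
kiln [([68.0, 126.0, 343.0, 356.0], 0.87)]
kiln_door [([257.0, 155.0, 346.0, 270.0], 0.79)]
outer_pad [([284.0, 169.0, 341.0, 269.0], 0.87)]
inner_pad [([260.0, 154.0, 318.0, 251.0], 0.78)]
vent_flag [([224.0, 126.0, 266.0, 230.0], 0.93), ([256.0, 153.0, 344.0, 267.0], 0.71)]
vase [([147.0, 108.0, 171.0, 138.0], 0.68)]
bottle [([117.0, 135.0, 142.0, 169.0], 0.8)]
frit_jar [([374.0, 211.0, 399.0, 242.0], 0.6)]
wood_block [([358.0, 254.0, 384.0, 298.0], 0.64)]
[[358.85698601751574, 0.0, 256.0687730900914], [0.0, 358.85698601751574, 187.8614747105871], [0.0, 0.0, 1.0]] [ 0.5145 -0.008   1.5222] [-177.2546, 0.8094, -89.5505]
kiln [([193.0, 51.0, 350.0, 248.0], 0.6)]
kiln_door [([190.0, 153.0, 243.0, 247.0], 0.76)]
outer_pad []
inner_pad [([218.0, 156.0, 238.0, 245.0], 0.97)]
vent_flag [([238.0, 175.0, 310.0, 244.0], 0.8)]
vase [([353.0, 214.0, 381.0, 237.0], 0.89), ([362.0, 181.0, 384.0, 198.0], 0.18)]
bottle [([361.0, 178.
[... 151 characters left out ...]
], 0.85)]
{'time_s': 1.0, 'joints': array([-5.51694397e+01,  2.05459178e+01,  6.84046961e-01,  1.59207820e-03,
       -7.01350277e+01, -1.65080124e+01]), 'qd': array([-0.147451  ,  0.01806445, -0.00428419, -0.02110447, -0.03796409,
        0.11375543]), 'joint_torque': array([ 1.42196982e-04, -5.82393658e+01,  2.93301129e+01,  7.00241581e+00,
        1.24409935e-02, -1.67184146e-05]), 'tcp_pos': array([ 0.21219229, -0.64078763,  0.22658714]), 'eef_rot': array([-1.79996601e+02, -5.54398974e-04, -1.61676911e+02]), 'contact_force': array([-0.11174406,  0.4725684 , -0.06772047]), 'moment': array([ 0.06110969, -0.02910777, -0.02342305]), 'gripper_force': 0.0, 'gripper_width': 0.08774790465682404}
```

View pics/st.png

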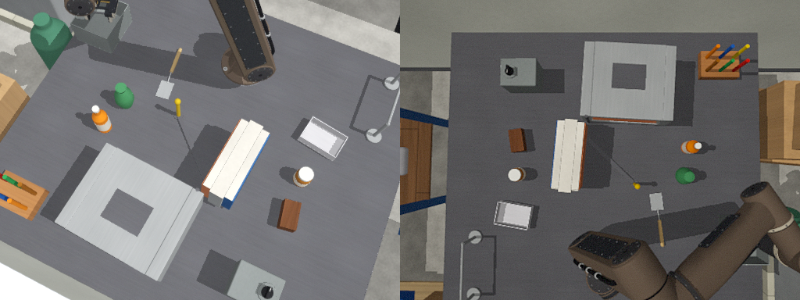

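View pics/top.png

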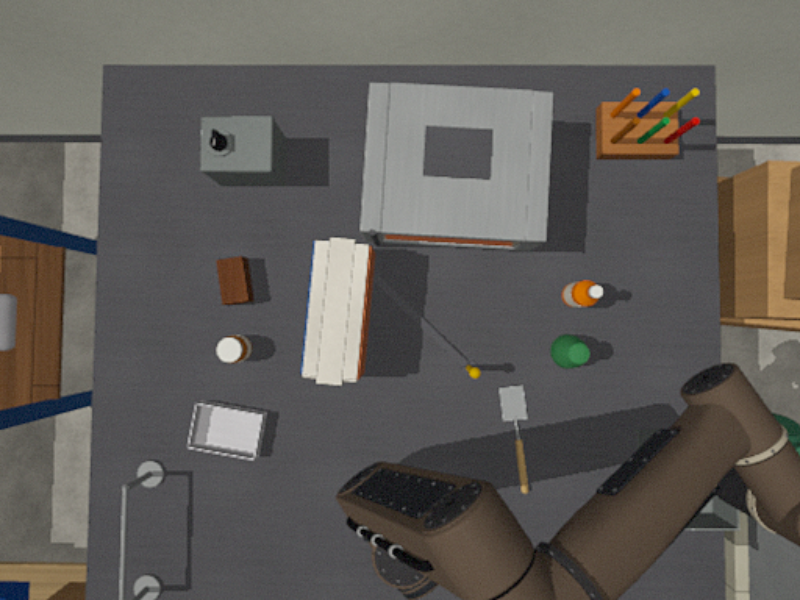

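The pictures show the door in white, seal up, at about (338,310) in the top view, with blue on its left and copper on its right. The hinge is near (372,240), the flag ball at (475,371), the vase at (570,350) and the bottle at (582,293). The jar and block are left of the door. Next I'll work out the geometry.

```bash
cat > h.py <<'E'
from plant import *
import numpy as np, cv2
from scipy.spatial.transform import Rotation as Ro
def RR(p): return Ro.from_euler("xyz",p["rotation"],degrees=True).as_matrix()
def bp(p,uv,z):
    uv=np.atleast_2d(uv).astype(float)
    d=np.c_[uv,np.ones(len(uv))]@np.linalg.inv(p["K"]).T@RR(p).T
    o=np.array(p["origin"]); return (o+d*((z-o[2])/d[:,2:]))[:,:2]
def pj(p,X):
    c=(np.atleast_2d(X)-p["origin"])@RR(p)@np.array(p["K"]).T
    return c[:,:2]/c[:,2:]
def big(m):
    n,l,s,c=cv2.connectedComponentsWithStats(m.astype(np.uint8)); i=1+np.argmax(s[1:,4]); return l==i
def rect(p,m,z):
    c=max(cv2.findContours(m.astype(np.uint8),cv2.RETR_EXTERNAL,cv2.CHAIN_APPROX_NONE)[0],key=len)[:,0]
    w=bp(p,c,z); return cv2.minAreaRect((w*1000).astype(np.float32)), w
E
python3 - <<'E'
from h import *
p=capture("top"); s=capture("side")
np.savez("pics/a.npz",p=p["frame"],s=s["frame"])
f=p["frame"].astype(int)
for n in("top","side"):
  q={"top":p,"side":s}[n]; g=q["frame"].astype(int)
  m=(g.min(2)>175)&(g.max(2)-g.min(2)<60)
  m[:, :]=m
  b=outline_of(q,"kiln_door"); bb=np.round(b[0]["bbox"]).astype(int)
  M=np.zeros_like(m); M[bb[1]-3:bb[3]+4,bb[0]-3:bb[2]+4]=1
  k=big(m&M); R,w=rect(q,k,.201); print(n,"seal",k.sum(),np.round(R[0]),np.round(R[1]),R[2],np.round(cv2.boxPoints(R)).tolist())
  b=outline_of(q,"kiln")
  if b:
    kk=b[0]["region"]&(g.max(2)-g.min(2)<25); kk=big(kk); R,w=rect(q,kk,.21); print("kiln",np.round(R[0]),np.round(R[1]),R[2],np.round(cv2.boxPoints(R)).tolist())
  y=(g[:,:,0]>150)&(g[:,:,1]>110)&(g[:,:,2]<80)&(g[:,:,0]-g[:,:,1]<90); 
  b=search_frame(q,"vent_flag")[0]["bbox"]; bb=np.round(b).astype(int); M[:]=0; M[bb[1]-3:bb[3]+4,bb[0]-3:bb[2]+4]=1
  yy=big(y&M); c=np.argwhere(yy)[:,::-1]; print("ball",len(c),c.mean(0),c.min(0),c.max(0),bp(q,c.mean(0),.14),bp(q,c.mean(0),.0))
  fl=outline_of(q,"vent_flag")
  if fl:
    t=fl[0]["region"]&~yy; c=np.argwhere(t)[:,::-1]; w=bp(q,c,.005)
    l=cv2.fitLine((w*1000).astype(np.float32),cv2.DIST_HUBER,0,1,1).ravel(); print("strip",len(c),l,w.min(0),w.max(0))
  for t in("vase","bottle","frit_jar","wood_block"):
    d=search_frame(q,t)
    if d: b=d[0]["bbox"]; print(t,bp(q,[(b[0]+b[2])/2,(b[1]+b[3])/2],.06))
print(r.get_state()["time_s"])
E
```

```text
top seal 2944 [538. 165.] [128. 343.] 85.22377014160156 [[362.0, 116.0], [704.0, 87.0], [715.0, 214.0], [373.0, 243.0]]
kiln [ 882. -121.] [440. 386.] 87.32101440429688 [[679.0, -332.0], [1065.0, -350.0], [1085.0, 90.0], [699.0, 108.0]]
ball 35 [303.         238.17142857] [300 235] [306 241] [[ 0.38929606 -0.16892094]] [[ 0.37661814 -0.1852211 ]]
strip 394 [  0.68641025   0.7272145  504.61075    -53.780922  ] [ 0.36534617 -0.20139898] [0.63275064 0.08254458]
vase [[ 0.43101143 -0.42426297]]
bottle [[ 0.59049335 -0.45826169]]
frit_jar [[0.44401235 0.44066998]]
wood_block [[0.6191916  0.43998023]]
side seal 4262 [539. 162.] [127. 346.] 85.30006408691406 [[361.0, 113.0], [706.0, 85.0], [716.0, 212.0], [372.0, 240.0]]
kiln [ 894. -115.] [453. 364.] 87.13627624511719 [[700.0, -332.0], [1064.0, -350.0], [1087.0, 102.0], [723.0, 120.0]]
ball 108 [227.65740741 135.64814815] [224 126] [230 148] [[ 0.40935186 -0.16124447]] [[ 0.34811004 -0.19593068]]
strip 535 [  0.6860717    0.72753394 499.98608    -57.951607  ] [ 0.33324151 -0.22216183] [0.62197632 0.06508705]
vase [[ 0.42756757 -0.42025248]]
bottle [[ 0.57020994 -0.46330541]]
frit_jar [[0.45219203 0.44978455]]
wood_block [[0.62720813 0.45388734]]
1.9
```

```bash
python3 -m creep '[[0,1,1,0.1,0,0,-3],[0,1,1,0.1,0,0,-3],[0,1,1,0.1,0,0,-3],[0,1,1,0.1,0,0,-3],[0,1,1,0.1,0,0,-3],[0,1,1,0.1,0,0,-3],[0,1,1,0,0,0,-3],[0,1,1,0,0,0,-3]]' 10; python3 -m creep '[[0,0.3,1,0,0,0,0],[0,0.3,1,0,0,0,0],[0,0.3,1,0,0,0,0],[0,0.3,1,0,0,0,0],[0,0.3,1,0,0,0,0],[0,0.3,1,0,0,0,0],[0,0.3,1,0,0,0,0],[0,0.3,1,0,0,0,0]]'
```

```text
time_s: 2.57
tcp_pos: [0.4133, -0.4394, 0.2421]
eef_rot: [-180.0, 0.0, 174.2]
contact_force: [0.8, 0.4, 0.5]
gripper_width: 0.0397
gripper_force: 0.0
time_s: 3.23
tcp_pos: [0.4724, -0.2395, 0.2418]
eef_rot: [-180.0, 0.0, 174.3]
contact_force: [0.2, 0.2, -0.3]
gripper_width: 0.0006
gripper_force: 0.0
```

```bash
python3 -m creep '[[0,0,1,0,0,0,0],[0,0,1,0,0,0,0],[0,0,1,0,0,0,0],[0,0,1,0,0,0,0],[0,0,1,0,0,0,0],[0,0,1,0,0,0,0],[0,0,1,0,0,0,0],[0,0,1,0,0,0,0]]'; python3 -m creep '[[0,0,1,0,0,0,0],[0,0,1,0,0,0,0],[0,0,1,0,0,0,0],[0,0,1,0,0,0,0],[0,0,1,0,0,0,0],[0,0,1,0,0,0,0],[0,0,1,0,0,0,0],[0,0,1,0,0,0,0]]';  python3 -m creep '[[0,0.1,1,0,0,0,0],[0,0.1,1,0,0,0,0],[0,0.1,1,0,0,0,0],[0,0.1,1,0,0,0,0],[0,0.1,1,0,0,0,0],[0,0.1,0.6,-0.8,0,0,0],[0,0,0,-1,0,0,0],[0,0,0,-1,0,0,0]]'
```

```text
time_s: 3.9
tcp_pos: [0.472, -0.0396, 0.2418]
eef_rot: [180.0, 0.0, 174.3]
contact_force: [0.2, -0.4, 0.0]
gripper_width: 0.0004
gripper_force: 0.0
time_s: 4.57
tcp_pos: [0.472, 0.1605, 0.2419]
eef_rot: [180.0, 0.0, 174.3]
contact_force: [0.3, 0.6, -0.6]
gripper_width: 0.0003
gripper_force: 0.0
time_s: 5.23
tcp_pos: [0.4874, 0.3006, 0.171]
eef_rot: [179.9, 0.0, 174.4]
contact_force: [0.2, 0.2, 0.2]
gripper_width: 0.0004
gripper_force: 0.0
```

```bash
python3 -m creep '[[0,0,-0.8,-0.5,0,0,0],[0,0,-0.7,0,0,0,0],[0,0,-0.35,0,0,0,0],[0,0,-0.35,0,0,0,0],[0,0,-0.35,0,0,0,0],[0,0,-0.1,0,0,0,0],[0,0,0,0,0,0,0],[0,0,-0.1,0,0,0,0]]'; python3 -m creep '[[0,0,1,0,0,0,0],[0,0,0.7,1,0,0,0],[0,0,0,1,0,0,0],[0,0,0,1,0,0,0]]'
cat >> h.py <<'E'
H=np.array([.7243,.077]); TGT=-43.3
def door(p):
    g=p["frame"].astype(int); m=(g.min(2)>150)&(g.max(2)-g.min(2)<70)
    w=bp(p,np.argwhere(np.ones(m.shape))[:,::-1],.201).reshape(*m.shape,2)
    d=np.linalg.norm(w-H,axis=2); m&=(d<.40)
    m&=w[:,:,0]<.72
    R,_=rect(p,big(m),.201); c=np.array(R[0])/1000
    v=c-H; a=np.degrees(np.arctan2(v[0],-v[1])) # sin,-cos of heading of centre
    # centre sits at (-.07,-.193): offset angle
    a+=np.degrees(np.arctan2(.07,.193))
    b=R[2]; return a,R,big(m).sum()
def look(n=2,k="top"):
    L=[]
    for i in range(n):
        p=capture(k); t=r.get_state()["time_s"]; a,R,s=door(p); L.append((t,a)); print(round(t,2),"togo(deg)",round(TGT-a,2),np.round(R[1]),round(R[2],1),s)
    return L,p
E
python3 - <<'E'
from h import *
L,p=look(4)
L,s=look(2,"side")
cv2.imwrite("pics/b.png",np.hstack([p["frame"],s["frame"]])[:,:,::-1][:, :][::1,::1] if 0 else cv2.resize(np.hstack([p["frame"],s["frame"]])[:,:,::-1],(800,300)))
E
```

```text
time_s: 5.9
tcp_pos: [0.4877, 0.231, 0.1599]
eef_rot: [179.9, 0.1, 174.3]
contact_force: [0.0, 1.8, 0.4]
gripper_width: 0.0007
gripper_force: 0.3
time_s: 6.23
tcp_pos: [0.487, 0.274, 0.2347]
eef_rot: [-179.9, -0.0, 174.4]
contact_force: [-0.2, 0.6, 1.1]
gripper_width: 0.0003
gripper_force: 0.0
6.28 togo(deg) 60.66 [128. 186.] 88.6 1642
6.33 togo(deg) 60.8 [129. 183.] 88.9 1627
6.38 togo(deg) 59.89 [182. 130.] 0.3 1626
6.43 togo(deg) 59.73 [128. 182.] 89.0 1637
6.48 togo(deg) 46.89 [128. 349.] 89.7 3932
6.53 togo(deg) 46.56 [348. 128.] 0.2 3936
```

View pics/b.png

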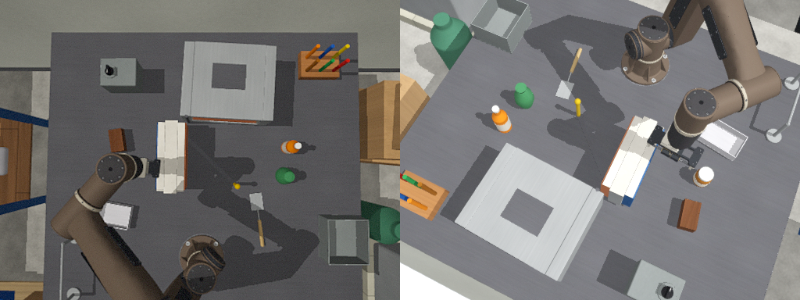

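The side view shows the whole door clear of the arm, running at about 6.6 deg/s with 46.6° left. I'll cross over to the inner side.

```bash
python3 -m creep '[[0,0.2,-1,0.3,0,0,6.4],[0,0.2,-1,0,0,0,6.4],[0,0.2,-1,0,0,0,6.4],[0,0.2,-1,0,0,0,6.4],[0,0.2,-1,0,0,0,6.4],[0,0.2,-1,0,0,0,6.4],[0,0.2,-1,0,0,0,6.4],[0,0.2,-1,0,0,0,6.4]]';python3 -m creep '[[0,0.25,-1,0,0,0,0],[0,0.25,-1,0,0,0,0],[0,0.25,-1,0,0,0,0],[0,0.25,-1,0,0,0,0],[0,0.25,-1,0,0,0,0],[0,0.25,-1,0,0,0,0],[0,0.25,-1,0,0,0,0],[0,0.25,-1,0,0,0,0]]';python3 -m creep '[[0,0.3,-0.3,-1,0,0,0],[0,0.1,0,-1,0,0,0],[0,0,0,-1,0,0,0],[0,0,0,-0.4,0,0,0]]'
python3 - <<'E'
from h import *
look(2,"side"); look(2)
E
```

```text
time_s: 7.2
tcp_pos: [0.5267, 0.0715, 0.2405]
eef_rot: [180.0, -0.1, -134.2]
contact_force: [0.8, -0.1, -0.5]
gripper_width: 0.0004
gripper_force: 0.0
time_s: 7.87
tcp_pos: [0.5768, -0.1284, 0.2403]
eef_rot: [179.9, -0.1, -134.5]
contact_force: [1.1, 0.1, -0.5]
gripper_width: 0.0006
gripper_force: 0.0
time_s: 8.2
tcp_pos: [0.5846, -0.1349, 0.1517]
eef_rot: [179.7, -0.3, -134.6]
contact_force: [-0.8, -0.3, -0.3]
gripper_width: 0.0
gripper_force: 0.0
8.25 togo(deg) 36.98 [349. 128.] 9.8 3452
8.3 togo(deg) 36.7 [349. 128.] 9.8 3424
8.35 togo(deg) 39.79 [297. 129.] 10.3 739
8.4 togo(deg) 40.35 [285. 129.] 10.3 710
```

```bash
python3 -m creep '[[0,-0.4,0.4,0.2,0,0,0],[0,-0.4,0.4,0,0,0,0],[0,0,0,0,0,0,0],[0,0,0,0,0,0,0],[0,0,0,0,0,0,0],[0,0,0,0,0,0,0],[0,0,0,0,0,0,0],[0,0,0,0,0,0,0]]';for i in 1 2 3 ; do python3 -m creep '[[0,0,0,0,0,0,0],[0,0,0,0,0,0,0],[0,0,0,0,0,0,0],[0,0,0,0,0,0,0],[0,0,0,0,0,0,0],[0,0,0,0,0,0,0],[0,0,0,0,0,0,0],[0,0,0,0,0,0,0]]' | grep -E "tcp|time"; done
python3 - <<'E'
from h import *
look(3,"side")
E
```

```text
time_s: 9.07
tcp_pos: [0.5674, -0.1147, 0.1616]
eef_rot: [-180.0, 0.0, -134.5]
contact_force: [0.0, 0.6, -0.7]
gripper_width: 0.0004
gripper_force: 0.0
time_s: 9.73
tcp_pos: [0.5671, -0.1145, 0.1616]
time_s: 10.4
tcp_pos: [0.5672, -0.1145, 0.1616]
time_s: 11.07
tcp_pos: [0.5672, -0.1145, 0.1616]
11.12 togo(deg) 27.63 [264. 128.] 24.3 3122
11.17 togo(deg) 27.3 [267. 128.] 24.2 3123
11.22 togo(deg) 26.77 [264. 128.] 23.4 3117
```

```bash
cat >> h.py <<'E'
def white(p):
    g=p["frame"].astype(int); m=(g.min(2)>150)&(g.max(2)-g.min(2)<70)
    ys,xs=np.nonzero(m); w=bp(p,np.c_[xs,ys],.201); k=(np.linalg.norm(w-H,axis=1)<.39)&(w[:,0]<.71)
    return w[k]
def ang(w):
    A=np.arange(-100,-15,.1); S=[]
    for a in A:
        t=np.radians(a); y=np.array([-np.sin(t),np.cos(t)]); e=np.array([y[1],-y[0]])
        v=w-H; dx=np.abs(v@e+.07)-.064; dy=np.abs(v@y+.193)-.173
        S.append(np.clip(-np.maximum(dx,dy)/.002,-1,1).sum())
    S=np.array(S); i=np.argmax(S); k=np.arange(max(i-8,0),min(i+9,len(A))); c=np.polyfit(A[k],S[k],2); return -c[1]/2/c[0]
def look2(n=2):
    T=[];G=[]
    for i in range(n):
        t=r.get_state()["time_s"]
        a=ang(white(capture("side"))); t2=r.get_state()["time_s"]; b=ang(white(capture("top")))
        print("t %.2f side togo %.2f | t %.2f top togo %.2f"%(t,TGT-a,t2,TGT-b))
E
python3 -m creep '[[0,0,0,0,0,0,0],[0,0,0,0,0,0,0],[0,0,0,0,0,0,0],[0,0,0,0,0,0,0],[0,0,0,0,0,0,0],[0,0,0,0,0,0,0],[0,0,0,0,0,0,0],[0,0,0,0,0,0,0]]' | grep -E "tcp|time"
python3 - <<'E'
from h import *
look2(2)
d=np.load("pics/a.npz")
p=capture("top"); q=dict(p); q["frame"]=d["p"]; print("start",TGT-ang(white(q)))
s=capture("side"); cv2.imwrite("pics/c.png",np.hstack([p["frame"][60:340,100:400],s["frame"][60:340,100:400]])[:,:,::-1]); q=dict(s); q["frame"]=d["s"]; print(TGT-ang(white(q)))
E
```

```text
time_s: 11.88
tcp_pos: [0.5672, -0.1145, 0.1616]
t 11.88 side togo 18.91 | t 11.93 top togo 18.64
t 11.98 side togo 18.47 | t 12.03 top togo 18.20
start 51.92026051549941
51.40317579147134
```

View pics/c.png

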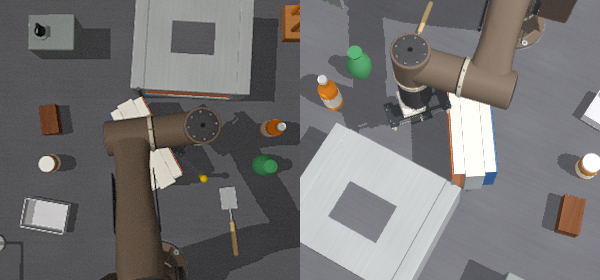

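Door at about 18.2° to go, and both views agree (4.5°/s). I'll wait with the hand as a sprung stop.

```bash
for i in 1 2 3 4; do python3 -m creep '[[0,0,0,0,0,0,0],[0,0,0,0,0,0,0],[0,0,0,0,0,0,0],[0,0,0,0,0,0,0],[0,0,0,0,0,0,0],[0,0,0,0,0,0,0],[0,0,0,0,0,0,0],[0,0,0,0,0,0,0]]' | grep -E "time"; done
python3 - <<'E'
from h import *
look2(2)
E
```

```text
time_s: 12.85
time_s: 13.52
time_s: 14.18
time_s: 14.85
t 14.85 side togo 6.91 | t 14.90 top togo 7.35
t 14.95 side togo 6.60 | t 15.00 top togo 6.97
```

```bash
for i in 1 2; do python3 -m creep '[[0,0,0,0,0,0,0],[0,0,0,0,0,0,0],[0,0,0,0,0,0,0],[0,0,0,0,0,0,0],[0,0,0,0,0,0,0],[0,0,0,0,0,0,0],[0,0,0,0,0,0,0],[0,0,0,0,0,0,0]]' | grep -E "time"; done
python3 - <<'E'
from h import *
look2(3)
E
```

```text
time_s: 15.72
time_s: 16.38
t 16.38 side togo 1.58 | t 16.43 top togo 2.05
t 16.48 side togo 1.16 | t 16.53 top togo 1.60
t 16.58 side togo 0.81 | t 16.63 top togo 1.35
```

```bash
python3 -m creep '[[0,0,0,0,0,0,0],[0,0,0,0,0,0,0],[0,0,0,0,0,0,0],[0,0,0,0,0,0,0]]' | grep -E "time|force"
python3 - <<'E'
from h import *
look2(2)
E
```

```text
time_s: 17.02
contact_force: [-0.4, -0.9, 0.9]
gripper_force: 0.1
t 17.02 side togo 0.35 | t 17.07 top togo 0.54
t 17.12 side togo 0.43 | t 17.17 top togo 0.37
```

```bash
python3 -m creep '[[0,0.8,-0.8,0,0,0,0],[0,0.8,-0.8,0,0,0,0]]' | grep -E "time|tcp"
python3 - <<'E'
from h import *
look2(3)
E
```

```text
time_s: 17.38
tcp_pos: [0.6075, -0.1542, 0.1623]
t 17.38 side togo -1.31 | t 17.43 top togo -0.76
t 17.48 side togo -1.36 | t 17.53 top togo -0.87
t 17.58 side togo -1.55 | t 17.63 top togo -0.94
```

```bash
python3 -m creep '[[0,0,0,0,0,0,0],[0,0,0,0,0,0,0],[0,0,0,0,0,0,0],[0,0,0,0,0,0,0],[0,0,0,0,0,0,0],[0,0,0,0,0,0,0]]' | grep -E "time|tcp"
python3 - <<'E'
from h import *
look2(2)
E
```

```text
time_s: 18.18
tcp_pos: [0.6071, -0.1544, 0.1617]
t 18.18 side togo -1.99 | t 18.23 top togo -1.44
t 18.28 side togo -2.08 | t 18.33 top togo -1.52
```

```bash
python3 -m creep '[[0,-0.58,0.55,0,0,0,0],[0,-0.35,0.33,0,0,0,0],[0,-0.15,0.14,0,0,0,0],[0,-0.12,0.11,0,0,0,0],[0,-0.12,0.11,0,0,0,0],[0,-0.09,0.08,0,0,0,0],[0,0,0,0,0,0,0],[0,0.8,-0.8,0,0,0,0]]' | grep -E "time|tcp"
python3 -m creep '[[0,0.6,-0.6,0,0,0,0],[0,0,0,0,0,0,0],[0,0,0,0,0,0,0]]' | grep -E "time|tcp"
python3 - <<'E'
from h import *
look2(2)
E
python3 -m creep '[[0,0,0,0,0,0,0],[0,0,0,0,0,0,0],[0,0,0,0,0,0,0],[0,0,0,0,0,0,0],[0,0,0,0,0,0,0],[0,0,0,0,0,0,0],[0,0,0,0,0,0,0],[0,0,0,0,0,0,0]]' | grep -E "time|tcp"
python3 - <<'E'
from h import *
look2(2)
E
```

```text
time_s: 19.05
tcp_pos: [0.5902, -0.1397, 0.1622]
time_s: 19.3
tcp_pos: [0.6073, -0.1574, 0.1608]
t 19.30 side togo -2.60 | t 19.35 top togo -1.95
t 19.40 side togo -2.56 | t 19.45 top togo -1.95
time_s: 20.17
tcp_pos: [0.6069, -0.1565, 0.1615]
t 20.17 side togo -2.58 | t 20.22 top togo -1.95
t 20.27 side togo -2.58 | t 20.32 top togo -1.95
```

The door has stopped about 2.3° past the line. That is roughly 14 mm at the edge, against 36 mm allowed. I'll take the hand up and away, then wait.

```bash
python3 -m creep '[[0,0,0,0.6,0,0,0],[0,0,0,1,0,0,0],[0,0,0,1,0,0,0],[0,0,-0.4,1,0,0,0],[0,0,-0.8,0.6,0,0,0],[0,0,-0.8,0,0,0,0],[0,0,-0.8,0,0,0,0],[0,0,-0.4,0,0,0,0]]' | grep -E "time|tcp"
for i in 1 2 3 4 5 6 7 8 9; do python3 -m creep '[[0,0,0,0,0,0,0],[0,0,0,0,0,0,0],[0,0,0,0,0,0,0],[0,0,0,0,0,0,0],[0,0,0,0,0,0,0],[0,0,0,0,0,0,0],[0,0,0,0,0,0,0],[0,0,0,0,0,0,0]]' | grep -E "time"; done
python3 - <<'E'
from h import *
look2(2)
p=capture("top");s=capture("side")
cv2.imwrite("pics/d.png",np.hstack([p["frame"][60:340,100:400],s["frame"][60:340,100:400]])[:,:,::-1])
E
```

```text
time_s: 21.03
tcp_pos: [0.6068, -0.2382, 0.2669]
time_s: 21.7
time_s: 22.37
time_s: 23.03
time_s: 23.7
time_s: 24.37
time_s: 25.03
time_s: 25.7
time_s: 26.37
time_s: 27.03
t 27.03 side togo -2.56 | t 27.08 top togo -1.99
t 27.13 side togo -2.56 | t 27.18 top togo -1.99
```

View pics/d.png

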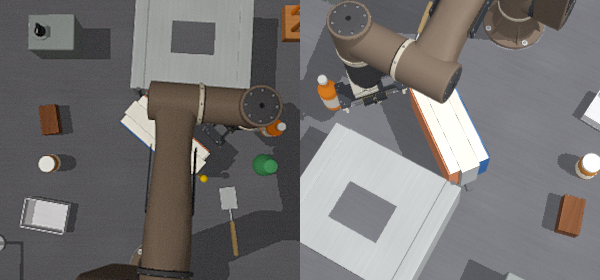

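The door stands unchanged from 19.4 to 27.1 s at about −2.3°, with the hand clear. The flag (ball at about (204,179) in the crop), bottle, vase, jar and block look undisturbed.

```bash
python3 -c "from plant import *; print(close_job())"
```

```text
the job is handed in; nothing more can be done
None
```

I handed the job in with the door at rest at the vent flag, untouched and not moving for over 7 s; its free edge measures about 2.3° (roughly 14 mm) past the flag line, inside the 36 mm limit, and the judge's result was not shown.

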